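# Try the dust-box cover, free its latch if caught, and hold it open

### The job

I want to take my glass blank out of the grinding dust box. Before touching the latch, try the cover by giving its bar handle a light tug; if it is caught, turn the red latch knob a quarter turn to free it. Then lift the cover by the bar handle to about 45 degrees and finish there, still holding it open for me: don't let the cover drop, and leave the other things on the bench where they are.

Things in the scene. Friction and masses are not known exactly. Their poses are not given: they have to be found in the camera images.
- dustbox: low grey sheet-steel grinding box standing fixed on the bench, 260 mm deep (its x, front at -x towards the robot) by 320 mm wide (its y), 120 mm tall, with two round rubber arm ports in the front; origin under its centre, on the bench. The cover on top is hinged along the rear (+x) edge; cover_hinge is 130 mm behind this origin, 120 mm up
- cover (a joint): opening angle of the cover (rad): 0 shut, grows as the front edge rises, stop at 1.2. Clear panel in a dark steel frame, 8 mm thick, weighs 0.6 to 1.0 kg; nothing props it, so it falls shut when let go. It takes about 4 to 8 N at the handle to lift. If the latch is caught, the cover has about 6 mm of free play at the front (about 0.025 rad) and then stops dead; if it is not caught the cover just goes on rising
- cover_hinge (a point): point on the cover's hinge axis, mid-width, at the rear top edge of the box; the axis runs along the box's y; height 120 mm above the bench
- cover_handle: aluminium bar handle on the front rail of the cover: round bar 12 mm thick running along its own y (the box's y), 90 mm between the two posts' centres, its centre 42 mm above the rail; origin at the middle of the bar (230 mm in front of the hinge axis, 50 mm above it when shut, 65 mm to the -y side of mid-width). It moves and tilts with the cover; the bar can turn between the fingers
- knob_grip (a point): on the axis of the red latch knob on the same rail (axes as the cover's: z is the knob's axis, upright when the cover is shut), at a good height to grip: 26 mm above the rail; 150 mm to the +y side of the bar's middle and 15 mm behind it. Plain round ribbed knob 34 mm across, its top 40 mm and its underside 10 mm above the rail, on an 18 mm neck
- latch (a joint): knob angle (rad) from where it was found: 0 at the start whatever the latch's state, positive anticlockwise from above, turns 3.1 either way, stays where put (0.05 N m). Works a double-ended bar hidden under the rail, caught within 35 degrees of its strike: a quarter turn either way frees a caught latch; turning a free one may catch it. The knob has no mark: only a tug at the cover tells
- spool: spool of waxed thread standing upright: black flange 84 mm across, pale winding, 100 mm tall; origin under its centre; leave it where it is
- rotary_tool: grey hand-held rotary tool lying down, 200 mm long, 54 mm thick, cutting disc at its +x end; origin on the table near its middle; leave it where it is
- heat_gun: black heat gun lying on its side, barrel 200 mm along its x with a bare steel nozzle at +x, grip 150 mm out along -y, 76 mm tall; origin on the table under the barrel; leave it where it is
- brush: flat dusting brush, dark wooden handle, lying along its x, 182 mm long, 7 mm thick; origin on the table near its middle; leave it where it is
- bowl: cobalt-blue glass bowl, mouth up, 150 mm across, 55 mm tall; origin under its centre; leave it where it is
- shard_a: three-cornered piece of blue glass lying flat, about 65 mm, 6 mm thick; origin under its centre; leave it where it is
- hafted_point: blue glass point bound to a pale wooden shaft, lying along its x, 245 mm long, 9 mm thick; origin on the table near its middle; leave it where it is

How it is judged:
By the outcome, as a careful person would: the job done as asked, in the order asked, and still so for the second after the job is handed in, while the arm keeps its last pose, push and grip.
It also fails if it takes over 59 s, if anything falls off the work surface, if the arm or the gripper's body presses on something with over 40 N, if the wrist force passes 120 N, or if a joint passes its speed limit or range.

### The arm

A 7-joint arm with a two-finger parallel gripper is mounted at the origin on the work surface. World frame = base frame: x ahead of the robot, y to its left, z up, the work surface at z = 0. Lengths are in m, angles in degrees, forces in N, time in s.
With the tool pointing down it reaches from about 0.425 to 0.825 m from the base axis. Payload 3.6 kg.
Tool frame: the origin (TCP) lies between the finger pads; the fingertips stand 8 mm ahead of it and the grasp point (between the pads) lies 11 mm behind it (ctrl.tip_reach is the distance from the TCP to the fingertips, in m); x points along the fingers, y is the direction in which the jaws open and shut, and the axes are right-handed (so a half turn about x gives the same grasp; the last joint's range is limited). The gripper opens to 93 mm and grips with 3 to 60 N. Pads are 15 mm wide; open, the fingers measure 128 mm over their backs; the gripper's body (75 mm by 188 mm) begins 65 mm behind the grasp point.
Start: joints at [-65.804, 35.231, -0.722, 81.555, 0.464, 63.22, -2.315], TCP at [0.282, 0.586, 0.189] pointing down, gripper open.
Joint ranges: [-178.69, 178.69], [-17.37, 117.87], [-77.05, 75.6], [15.02, 138.74], [-78.02, 258.01], [0.78, 113.62], [-162.83, 162.83]. Speed limits (degrees/s): [159.86, 159.86, 180, 180, 180, 180, 180].

### API

Orientations are given as a 3x3 rotation matrix whose columns are the frame's x, y, z axes.
In Python, from station import ctrl gives the robot as it stands.
- The arm moves only by the tool send_rows, never from a script. Its argument "series" is a list of rows, each a list of 3 entries, a list of its own where there are three numbers: the opening, from 0 (shut) to 1 (fully open), then the shift along the world's x, y, z in m, then the turn, a rotation vector about the world's x, y, z in rad. A call has 1 to 10 rows; each row shifts and turns the pose as measured when the row begins; what a row does not reach is not made up. A row lasts 1/12 s, in which the tool goes at most 41.7 mm and 7.16 degrees, less where a joint would pass 70% of its speed; a pose out of reach is approached as far as the arm can. A call is refused whole if a number of a shift passes 0.0417 or a number of a turn 0.125, either way. A call with a gripper value outside its range is refused whole. The fingers move at their own pace and stop on an object; "newtons" is the grip in N (left out, the last holds). Time passes only in rows, so rows that do not move let the fingers close. It gives the time, the measured TCP pose, the force and the opening at its end, in the units of the state.
- ctrl.observe(): the state, without advancing time (a new reading comes with each control period).
- ctrl.snapshot(name): name is "scene" or "top"; returns a dict with "frame" (400x640x3 uint8, red, green, blue), "range_z" (400x640 float32, m along the optical axis (not along the pixel's ray), 0 where there is no reading), "intrinsics" (3x3 intrinsics, pixels), "R" (3x3) and "t" (3): a world point X has camera coordinates R X + t. Camera axes: x right, y down, z forward; pixel columns grow to the right and rows downward; lengths in m; the calibration is good to about 2 mm. A picture is of the moment at which its call begins.
- ctrl.hand_in(): hands the job in, once; it reports no verdict.
The state is a dict: "time_s": time; "qpos": joint angles; "joint_velocities": joint speeds; "joint_torque": joint torques, N m; "eef_pos": TCP position; "orientation": TCP orientation; "ft_force": force on the tool from outside, world axes, zero at the start; "ft_torque": the same for the moment, N m; "width": finger opening in m.
Only numpy, scipy, OpenCV 4.12 (cv2) and the standard library are available. Lean on these libraries where they do the work, as an engineer would, in place of code of your own. Each camera call takes 0.05 s, during which the arm holds its last target.

## Working session

There is one attempt and no reset: what is moved stays moved. The work goes in short steps, Python scripts to look and compute and a tool call to move; the robot and the scene stay as the last step left them, time stands still between calls to the robot, and variables do not carry over. Pictures are saved under pics/ and viewed, and the job is handed in when it is done.

Besides the shell and the picture viewer there is one more tool, called after "Call:" by a JSON object that holds its "op" and its "data", one argument or row to a line. send_rows: Moves the arm, as the interface text tells. Its arguments: {"type":"object","properties":{"series":{"type":"array"},"newtons":{"type":"number"}},"required":["series"]}

```bash
ls; mkdir -p pics; python3 - <<'E'
from station import ctrl
import cv2,numpy as np
for n in("scene","top"):
    s=ctrl.snapshot(n); cv2.imwrite(f"pics/{n}0.png",s["frame"][:,:,::-1]); np.savez(f"{n}0.npz",**s)
    print(n,s["intrinsics"],s["R"],s["t"])
o=ctrl.observe();print({k:np.round(v,3) for k,v in o.items()})
E
```

```text
pics
scene [[458.98146786   0.         319.61166262]
 [  0.         458.98146786 192.88787038]
 [  0.           0.           1.        ]] [[ 0.61983212  0.78436334 -0.02413059]
 [ 0.46295604 -0.3903273  -0.79581173]
 [-0.63362437  0.48209827 -0.60506315]] [-0.32792584 -0.13298191  1.9728847 ]
top [[480.65550752   0.         320.54445894]
 [  0.         480.65550752 198.66354014]
 [  0.           0.           1.        ]] [[-0.01491958 -0.99987128 -0.00590141]
 [-0.99321704  0.01550043 -0.11523739]
 [ 0.11531404  0.00414208 -0.99332045]] [0.01369238 0.51911404 1.62798846]
{'time_s': np.float64(0.1), 'qpos': array([-65.805,  35.285,  -0.725,  81.63 ,   0.466,  63.22 ,  -2.314]), 'joint_velocities': array([-0.065, -0.136,  0.05 , -0.268, -0.048, -0.156, -0.006]), 'joint_torque': array([ 1.0000e-03, -4.6004e+01,  2.1000e-01, -1.6625e+01, -6.1000e-02,
        1.7000e-02,  0.0000e+00]), 'eef_pos': array([0.282, 0.585, 0.188]), 'orientation': array([[-0.001,  0.434,  0.901],
       [-0.002,  0.901, -0.434],
       [-1.   , -0.002,  0.   ]]), 'ft_force': array([-0.789, -0.424,  0.565]), 'ft_torque': array([ 0.015, -0.011,  0.021]), 'width': np.float64(0.093)}
```

View pics/scene0.png

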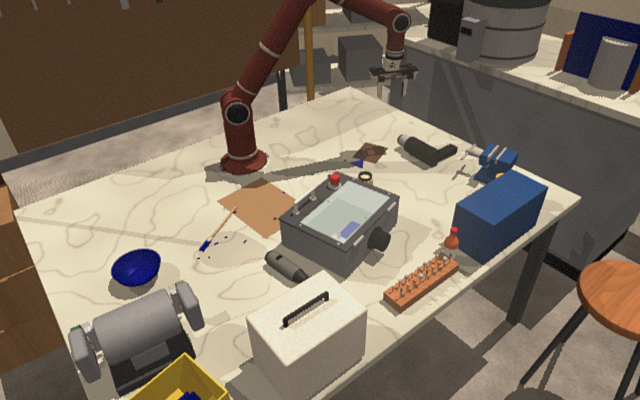

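View pics/top0.png

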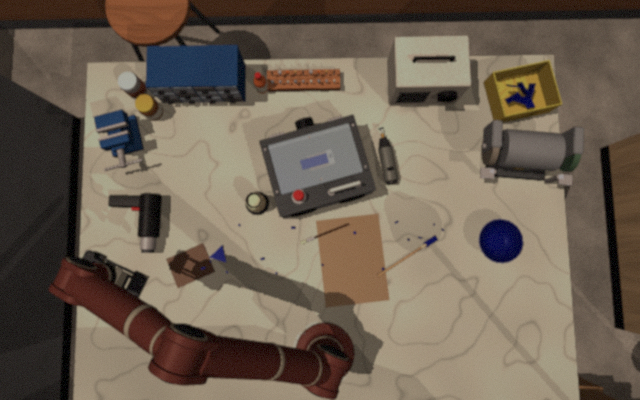

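```bash
cat > h.py <<'E'
import numpy as np,cv2
def load(n):
    return dict(np.load(n))
def ray(s,u,v):
    K,R,t=s["intrinsics"],s["R"],s["t"]
    d=R.T@np.linalg.inv(K)@np.array([u,v,1.]); return -R.T@t,d
def onz(s,u,v,z):
    c,d=ray(s,u,v); return c+d*(z-c[2])/d[2]
def px(s,X):
    p=s["intrinsics"]@(s["R"]@np.asarray(X,float)+s["t"]); return p[:2]/p[2]
def cloud(s):
    z=s["range_z"]; v,u=np.mgrid[:z.shape[0],:z.shape[1]]; K=s["intrinsics"]
    P=np.stack([(u-K[0,2])/K[0,0]*z,(v-K[1,2])/K[1,1]*z,z],-1)
    return (P-s["t"])@s["R"]
E
python3 - <<'E'
from h import *
for n,(a,b,c,d) in {"top":(225,375,100,230),"scene":(270,410,160,280)}.items():
    s=load(n+"0.npz"); im=s["frame"][c:d,a:b,::-1]
    cv2.imwrite(f"pics/{n}c.png",cv2.resize(im,None,fx=4.5,fy=4.5,interpolation=cv2.INTER_CUBIC))
s=load("top0.npz")
P=cloud(s);f=s["frame"].astype(int)
for n in("top0.npz","scene0.npz"):
    s=load(n);f=s["frame"].astype(int)
    red=((f[...,0]>110)&(f[...,1]<60)&(f[...,2]<70)).astype('uint8')
    k,l,st,ce=cv2.connectedComponentsWithStats(red)
    P=cloud(s)
    for i in range(1,k):
        if st[i][4]>15: print(n,st[i],ce[i],np.median(P[l==i],0))
s=load("top0.npz");P=cloud(s)
for u,v in [(300,160),(345,188),(330,190),(360,185),(283,210),(365,188),(355,122),(265,150)]: print(u,v,P[v,u].round(3))
E
```

```text
top0.npz [254  73   8  13  54] [257.40740741  78.61111111] [0.92172955 0.21204164 0.11201043]
top0.npz [294 191  10  10  74] [298.27027027 194.91891892] [0.51617409 0.07618497 0.16712125]
top0.npz [132 207   7   4  17] [135.05882353 208.29411765] [0.49666609 0.64572609 0.02828646]
scene0.npz [227  93   5  10  23] [228.39130435  97.08695652] [-0.00305331 -0.01940504  0.309968  ]
scene0.npz [259 151   7  16  51] [261.94117647 157.15686275] [0.04103878 0.07085212 0.01675933]
scene0.npz [330 176  10   9  50] [333.86 179.72] [0.52801689 0.0668416  0.16329212]
300 160 [0.636 0.071 0.129]
345 188 [ 0.541 -0.075  0.131]
330 190 [ 0.53  -0.025  0.173]
360 185 [ 0.55  -0.124  0.129]
283 210 [0.473 0.128 0.126]
365 188 [ 0.54  -0.139  0.13 ]
355 122 [ 0.761 -0.112  0.129]
265 150 [0.672 0.186 0.127]
```

View pics/topc.png

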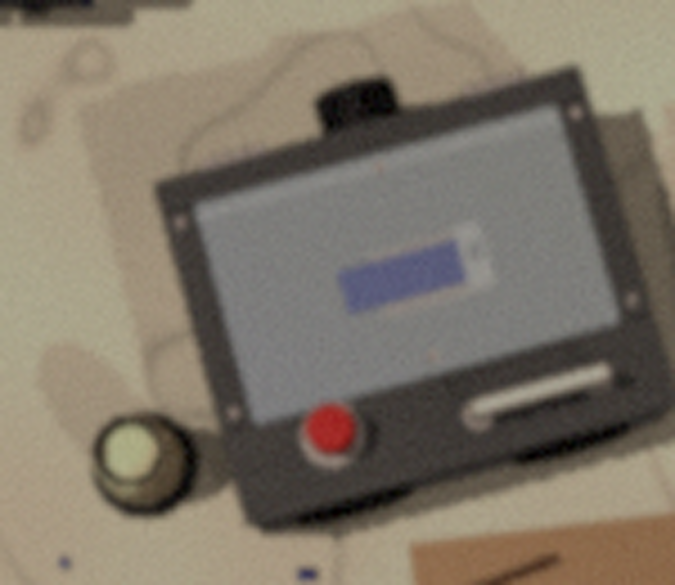

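View pics/scenec.png

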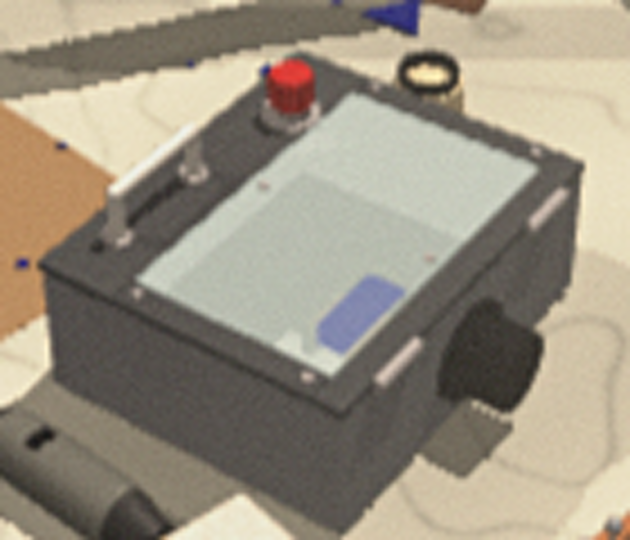

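```bash
python3 - <<'E'
from h import *
s=load("top0.npz");f=s["frame"].astype(int)
g=f.min(2)
m=np.zeros(g.shape,'uint8'); m[178:198,325:366]=(g[178:198,325:366]>115)
ys,xs=np.where(m); print(len(xs))
(c,sz,a)=cv2.minAreaRect(np.stack([xs,ys],1).astype(np.float32)); print(c,sz,a)
box=cv2.boxPoints((c,sz,a)); print([onz(s,*p,0.17).round(4) for p in box], 'mid',onz(s,*c,.17))
f2=f;red=((f[...,0]>100)&(f[...,1]<70)&(f[...,2]<80)); red[:185]=0;red[205:]=0;red[:,:288]=0;red[:,312:]=0
ys,xs=np.where(red);ck=(xs.min()+xs.max())/2,(ys.min()+ys.max())/2
print('knob',ck,xs.mean(),ys.mean(),onz(s,xs.mean(),ys.mean(),.166))
# cover top corners
cc=[(160,185),(578,68),(672,405),(258,525)]
C=[onz(s,225+(u+.5)/4.5-.5,100+(v+.5)/4.5-.5,.126) for u,v in cc]
print(np.round(C,4))
for i in range(4):
    d=C[(i+1)%4]-C[i]; print(np.linalg.norm(d),np.degrees(np.arctan2(d[1],d[0])))
# depth-based
P=cloud(s);z=P[...,2]; mm=(z>.155)&(z<.19)&(np.abs(P[...,0]-.53)<.08)&(np.abs(P[...,1])<.15)
k,l,st,ce=cv2.connectedComponentsWithStats(mm.astype('uint8'))
for i in range(1,k):
    if st[i][4]>8: print(st[i],ce[i],P[l==i].mean(0), P[l==i].min(0),P[l==i].max(0))
s2=load("scene0.npz");f=s2["frame"].astype(int)
P=cloud(s2);z=P[...,2]; mm=(z>.158)&(z<.19)&(np.abs(P[...,0]-.53)<.08)&(np.abs(P[...,1])<.15)
k,l,st,ce=cv2.connectedComponentsWithStats(mm.astype('uint8'))
for i in range(1,k):
    if st[i][4]>8: print(st[i],ce[i],P[l==i].mean(0), P[l==i].min(0),P[l==i].max(0))
E
```

```text
101
(342.0, 184.5) (13.0, 34.0) 90.0
[array([ 0.5688, -0.0099,  0.17  ]), array([ 0.5671, -0.1177,  0.17  ]), array([ 0.5255, -0.1167,  0.17  ]), array([ 0.5272, -0.0093,  0.17  ])] mid [ 0.54709911 -0.06341842  0.17      ]
knob (np.float64(298.0), np.float64(195.0)) 298.1573033707865 194.92134831460675 [0.51652273 0.07595072 0.166     ]
[[ 0.7035  0.2016  0.126 ]
 [ 0.7865 -0.1066  0.126 ]
 [ 0.5351 -0.1688  0.126 ]
 [ 0.4527  0.1311  0.126 ]]
0.31908002840647354 -74.92998075938843
0.259021702051732 -166.09619211587784
0.311034545079914 105.35624674838226
0.2605366557279435 15.680852410336243
[330 181  31  12 118] [344.71186441 186.02542373] [ 0.54141823 -0.07167434  0.17469494] [ 0.52486877 -0.12062874  0.15551174] [ 0.556907   -0.02493898  0.1858079 ]
[293 190  11  11  98] [298.12244898 194.78571429] [0.51681626 0.07599192 0.16715383] [0.50035972 0.06042101 0.15568521] [0.53255498 0.09220842 0.17646648]
[329 173  11   9  78] [334.12820513 177.02564103] [0.52224575 0.07410662 0.16880667] [0.50290209 0.05812232 0.15833568] [0.53780614 0.09240528 0.17673944]
[294 187  21  21 110] [303.31818182 195.85454545] [ 0.54538616 -0.07442463  0.17487097] [ 0.52754897 -0.12079002  0.15810374] [ 0.56275417 -0.02442632  0.18215761]
```

Call:
{"op": "send_rows", "data": {
  "series": [
    [1,[0,0,0.04],[0,0,0]],
    [1,[0.005,-0.01,0.04],[0,0,0]],
    [1,[0.013,-0.033,0.02],[0,0,-0.04]],
    [1,[0.013,-0.033,0],[0,0,-0.045]],
    [1,[0.013,-0.033,0],[0,0,-0.045]],
    [1,[0.013,-0.033,0],[0,0,-0.045]],
    [1,[0.013,-0.033,0],[0,0,-0.045]],
    [1,[0.013,-0.033,0],[0,0,-0.045]],
    [1,[0.013,-0.033,0],[0,0,-0.045]],
    [1,[0.013,-0.033,0],[0,0,-0.045]]
  ]
}}

```text
time_s: 0.93
eef_pos: [0.3828, 0.3039, 0.2836]
orientation: [[-0.015, 0.717, 0.697], [-0.004, 0.697, -0.717], [-1.0, -0.014, -0.008]]
ft_force: [0.4, -0.2, 0.2]
width: 0.093
```

Call:
{"op": "send_rows", "data": {
  "series": [
    [1,[0.014,-0.034,0],[0,0,-0.045]],
    [1,[0.014,-0.034,0],[0,0,-0.045]],
    [1,[0.014,-0.034,0],[0,0,-0.045]],
    [1,[0.014,-0.034,0],[0,0,-0.045]],
    [1,[0.014,-0.034,0],[0,0,-0.045]],
    [1,[0.014,-0.034,0],[0,0,-0.045]],
    [1,[0.014,-0.034,0],[0,0,-0.045]],
    [1,[0.014,-0.034,0],[0,0,-0.045]],
    [1,[0.014,-0.034,0],[0,0,-0.045]],
    [1,[0.014,-0.034,0],[0,0,-0.045]]
  ]
}}

```text
time_s: 1.77
eef_pos: [0.5223, -0.0541, 0.2817]
orientation: [[-0.021, 0.955, 0.296], [0.005, 0.296, -0.955], [-1.0, -0.019, -0.011]]
ft_force: [0.5, -0.3, -0.5]
width: 0.0928
```

```bash
cat > st.py <<'E'
from station import ctrl
import numpy as np,sys
from scipy.spatial.transform import Rotation as Ro
o=ctrl.observe();R=np.array(o["orientation"]);p=np.array(o["eef_pos"])
print(o["time_s"],p.round(4),"F",np.round(o["ft_force"],1),"T",np.round(o["ft_torque"],2),"w",round(float(o["width"]),4),"yaw",np.degrees(np.arctan2(R[1,1],R[0,1])).round(1),"q",np.round(o["qpos"],1))
if len(sys.argv)>4:
    a=list(map(float,sys.argv[1:5])); y=np.radians(a[3]); 
    Y=np.array([np.cos(y),np.sin(y),0]);X=np.array([0,0,-1.]);T=np.stack([X,Y,np.cross(X,Y)],1)
    print("need shift",(np.array(a[:3])-p).round(4),"turn",Ro.from_matrix(T@R.T).as_rotvec().round(4))
E
python3 st.py .5428 -.073 .159 15.2
```

```text
1.7667 [ 0.5223 -0.0541  0.2817] F [ 0.5 -0.3 -0.5] T [-0.01 -0.   -0.03] w 0.0928 yaw 17.2 q [-11.8  20.9  22.5  93.   -8.5  69.   29.8]
need shift [ 0.0205 -0.0189 -0.1227] turn [-0.0056 -0.0211 -0.0355]
```

Call:
{"op": "send_rows", "data": {
  "series": [
    [1,[0.01,-0.01,-0.02],[-0.003,-0.01,-0.02]],
    [1,[0.01,-0.009,-0.03],[-0.003,-0.01,-0.015]],
    [1,[0,0,-0.03],[0,0,0]],
    [1,[0,0,-0.005],[0,0,0]]
  ]
}}

```text
time_s: 2.1
eef_pos: [0.5453, -0.0884, 0.1954]
orientation: [[0.007, 0.971, 0.241], [-0.01, 0.241, -0.971], [-1.0, 0.004, 0.011]]
ft_force: [-0.3, 1.1, -0.8]
width: 0.0933
```

```bash
python3 st.py .5428 -.073 .159 15.2; python3 - <<'E'
from h import *
from station import ctrl
for n,(a,b,c,d) in {"top":(225,375,100,230),"scene":(250,390,120,240)}.items():
    s=ctrl.snapshot(n); im=s["frame"][c:d,a:b,::-1]
    cv2.imwrite(f"pics/{n}1.png",cv2.resize(im,None,fx=4.5,fy=4.5,interpolation=cv2.INTER_CUBIC))
E
```

```text
2.1 [ 0.5453 -0.0884  0.1954] F [-0.3  1.1 -0.8] T [0.02 0.18 0.01] w 0.0933 yaw 13.9 q [ -8.2  27.1  22.4  98.4 -11.5  56.3  32.2]
need shift [-0.0025  0.0154 -0.0364] turn [0.0096 0.007  0.0222]
```

View pics/scene1.png

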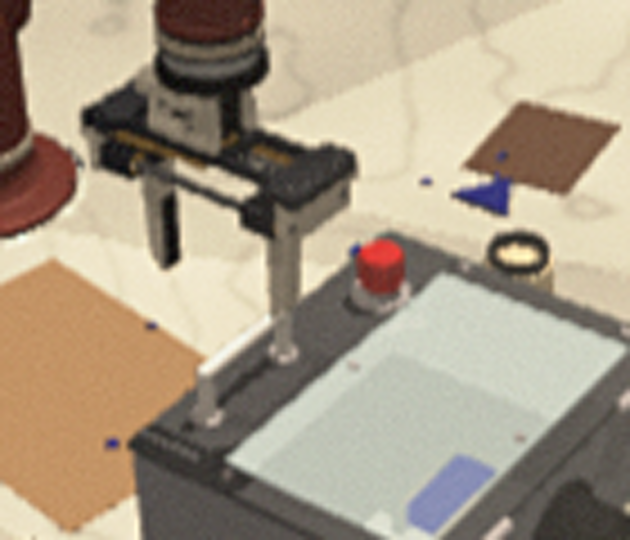

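```bash
python3 - <<'E'
from h import *
s=load("scene0.npz")
for X in [(.594,-.076,.187),(.497,-.1,.187),(.5428,-.073,.17),(.555,-.1165,.17),(.531,-.0296,.17)]: print(X,(px(s,X)-[250,120])*4.5)
E
```

```text
(0.594, -0.076, 0.187) [279.17507494 360.63441228]
(0.497, -0.1, 0.187) [171.35772794 310.50067408]
(0.5428, -0.073, 0.17) [240.04828424 343.94982501]
(0.555, -0.1165, 0.17) [201.09726552 376.22501591]
(0.531, -0.0296, 0.17) [277.75125619 313.19564226]
```

View pics/top1.png

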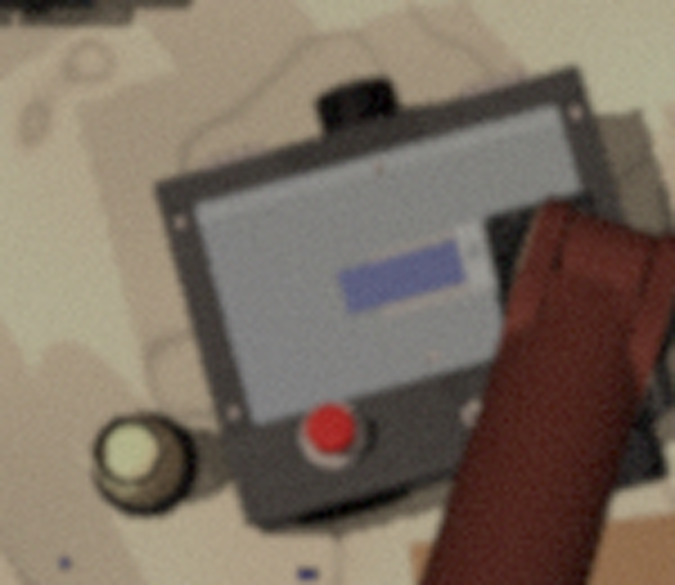

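Call:
{"op": "send_rows", "data": {
  "series": [
    [1,[-0.001,0.008,-0.012],[0.005,0.004,0.012]],
    [1,[0,0.004,-0.012],[0.003,0.003,0.005]],
    [1,[0,0.001,-0.008],[0,0,0]],
    [1,[0,0,0],[0,0,0]],
    [1,[0,0,0],[0,0,0]]
  ]
}}

```text
time_s: 2.62
eef_pos: [0.5497, -0.0708, 0.1693]
orientation: [[0.014, 0.964, 0.266], [0.0, 0.266, -0.964], [-1.0, 0.014, 0.004]]
ft_force: [-0.5, 0.5, -0.0]
width: 0.0934
```

```bash
python3 st.py .5428 -.073 .159 15.2
```

```text
2.6167 [ 0.5497 -0.0708  0.1693] F [-0.5  0.5 -0. ] T [-0.04 -0.01  0.02] w 0.0934 yaw 15.4 q [ -8.7  28.6  21.  100.5 -12.7  52.4  33. ]
need shift [-0.0069 -0.0022 -0.0103] turn [-0.0001  0.0144 -0.004 ]
```

Call:
{"op": "send_rows", "data": {
  "series": [
    [1,[-0.004,-0.001,-0.008],[0,0.008,0]],
    [1,[-0.003,-0.001,-0.004],[0,0.005,0]],
    [1,[0,0,0],[0,0,0]]
  ]
}}

```text
time_s: 2.87
eef_pos: [0.5429, -0.0724, 0.1574]
orientation: [[0.003, 0.964, 0.267], [0.0, 0.267, -0.964], [-1.0, 0.003, 0.001]]
ft_force: [-0.7, -0.2, -0.3]
width: 0.0931
```

```bash
python3 st.py .5428 -.073 .159 15.2
```

```text
2.8667 [ 0.5429 -0.0724  0.1574] F [-0.7 -0.2 -0.3] T [-0.04  0.07 -0.06] w 0.0931 yaw 15.5 q [ -8.4  29.1  20.8 101.7 -12.9  51.3  33.6]
need shift [-0.0001 -0.0006  0.0016] turn [-0.      0.0027 -0.0055]
```

Call:
{"op": "send_rows", "data": {
  "newtons": 25,
  "series": [
    [0.3,[0,0,0.001],[0,0,0]],
    [0.2,[0,0,0],[0,0,0]],
    [0.1,[0,0,0],[0,0,0]],
    [0,[0,0,0],[0,0,0]],
    [0,[0,0,0],[0,0,0]],
    [0,[0,0,0],[0,0,0]]
  ]
}}

```text
time_s: 3.37
eef_pos: [0.5433, -0.0734, 0.1593]
orientation: [[0.004, 0.964, 0.266], [-0.001, 0.266, -0.964], [-1.0, 0.004, 0.002]]
ft_force: [0.4, -0.4, -0.3]
width: 0.0576
```

```bash
python3 st.py .5428 -.073 .159 15.2
```

```text
3.3667 [ 0.5433 -0.0734  0.1593] F [ 0.4 -0.4 -0.3] T [-0.07  0.07  0.05] w 0.0576 yaw 15.4 q [ -8.4  29.   20.9 101.6 -12.8  51.5  33.5]
need shift [-0.0005  0.0004 -0.0003] turn [ 0.0005  0.0044 -0.0039]
```

Call:
{"op": "send_rows", "data": {
  "series": [
    [0,[0,0,0],[0,0,0]],
    [0,[0,0,0],[0,0,0]],
    [0,[0,0,0],[0,0,0]],
    [0,[0,0,0],[0,0,0]],
    [0,[0,0,0],[0,0,0]],
    [0,[0,0,0],[0,0,0]],
    [0,[0,0,0],[0,0,0]]
  ]
}}

```text
time_s: 3.95
eef_pos: [0.5435, -0.0734, 0.1595]
orientation: [[0.005, 0.964, 0.266], [-0.0, 0.266, -0.964], [-1.0, 0.005, 0.002]]
ft_force: [-0.8, -0.2, -0.9]
width: 0.0108
```

```bash
python3 st.py .5428 -.073 .159 15.2
```

```text
3.95 [ 0.5435 -0.0734  0.1595] F [-0.8 -0.2 -0.9] T [-0.08  0.06 -0.01] w 0.0108 yaw 15.4 q [ -8.4  29.   20.9 101.6 -12.8  51.5  33.5]
need shift [-0.0007  0.0004 -0.0005] turn [ 0.0005  0.0048 -0.004 ]
```

Call:
{"op": "send_rows", "data": {
  "series": [
    [0,[0,0,0],[0,0,0]],
    [0,[0,0,0],[0,0,0]],
    [0,[0,0,0.003],[0,0,0]],
    [0,[0,0,0.003],[0,0,0]]
  ]
}}

```text
time_s: 4.28
eef_pos: [0.543, -0.0733, 0.1653]
orientation: [[0.003, 0.964, 0.266], [-0.0, 0.266, -0.964], [-1.0, 0.003, 0.001]]
ft_force: [0.1, -0.4, -0.6]
width: 0.0007
```

```bash
python3 st.py
```

```text
4.2833 [ 0.543  -0.0733  0.1653] F [ 0.1 -0.4 -0.6] T [-0.08  0.06  0.01] w 0.0007 yaw 15.4 q [ -8.5  28.6  21.1 101.2 -12.6  52.3  33.3]
```

```bash
python3 - <<'E'
from h import *
from station import ctrl
s=ctrl.snapshot("scene"); im=s["frame"][150:230,270:370,::-1]
cv2.imwrite(f"pics/scene2.png",cv2.resize(im,None,fx=7,fy=7,interpolation=cv2.INTER_CUBIC))
E
```

```text
(no output)
```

View pics/scene2.png

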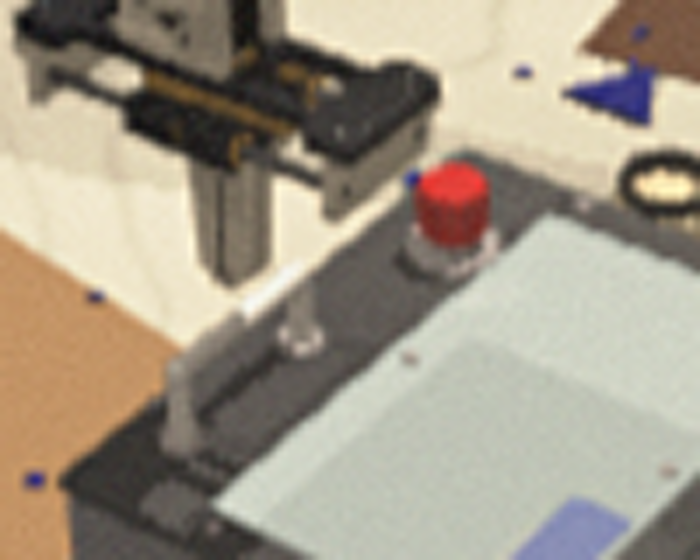

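```bash
python3 - <<'E'
from h import *
from station import ctrl
s=load("scene0.npz")
for X in [(.543,-.0733,.157),(.5428,-.073,.17)]: print(X,px(s,X),(px(s,X)-[270,150])*7)
for u,v in [(235,275),(230,220)]:
    for z in (.157,.176,.19): print(u,v,z,onz(s,270+u/7,150+v/7,z).round(4))
n=ctrl.snapshot("scene");P=cloud(n)
for v in range(176,196): print(v,P[v,301:306].round(3)[::2].tolist())
E
```

```text
(0.543, -0.0733, 0.157) [303.48848882 199.64834565] [234.41942173 347.53841955]
(0.5428, -0.073, 0.17) [303.34406316 196.43329445] [233.40844215 325.03306113]
235 275 0.157 [ 0.4978 -0.0393  0.157 ]
235 275 0.176 [ 0.5188 -0.0538  0.176 ]
235 275 0.19 [ 0.5342 -0.0645  0.19  ]
230 220 0.157 [ 0.46   -0.0141  0.157 ]
230 220 0.176 [ 0.4817 -0.0292  0.176 ]
230 220 0.19 [ 0.4977 -0.0403  0.19  ]
176 [[0.545, -0.079, 0.255], [0.552, -0.076, 0.258], [0.56, -0.074, 0.261]]
177 [[0.543, -0.078, 0.25], [0.553, -0.077, 0.255], [0.564, -0.077, 0.26]]
178 [[0.54, -0.076, 0.244], [0.552, -0.076, 0.25], [0.56, -0.074, 0.253]]
179 [[0.544, -0.079, 0.243], [0.551, -0.076, 0.245], [0.558, -0.074, 0.248]]
180 [[0.546, -0.081, 0.241], [0.552, -0.077, 0.243], [0.561, -0.076, 0.247]]
181 [[0.542, -0.078, 0.233], [0.55, -0.076, 0.237], [0.556, -0.072, 0.239]]
182 [[0.546, -0.081, 0.233], [0.551, -0.077, 0.235], [0.562, -0.077, 0.241]]
183 [[0.545, -0.081, 0.229], [0.55, -0.076, 0.229], [0.56, -0.076, 0.235]]
184 [[0.542, -0.079, 0.222], [0.552, -0.078, 0.228], [0.561, -0.077, 0.232]]
185 [[0.54, -0.078, 0.217], [0.552, -0.078, 0.224], [0.557, -0.074, 0.225]]
186 [[0.544, -0.081, 0.217], [0.552, -0.079, 0.22], [0.559, -0.076, 0.223]]
187 [[0.538, -0.077, 0.207], [0.552, -0.078, 0.216], [0.558, -0.075, 0.218]]
188 [[0.544, -0.081, 0.209], [0.551, -0.078, 0.211], [0.557, -0.075, 0.213]]
189 [[0.541, -0.079, 0.202], [0.551, -0.078, 0.207], [0.557, -0.075, 0.209]]
190 [[0.543, -0.081, 0.2], [0.548, -0.076, 0.201], [0.338, 0.078, 0.006]]
191 [[0.33, 0.064, 0.003], [0.334, 0.071, 0.001], [0.348, 0.071, 0.01]]
192 [[0.34, 0.058, 0.007], [0.343, 0.065, 0.005], [0.538, -0.062, 0.18]]
193 [[0.345, 0.054, 0.006], [0.345, 0.063, 0.002], [0.543, -0.066, 0.18]]
194 [[0.35, 0.05, 0.007], [0.542, -0.073, 0.18], [0.547, -0.069, 0.181]]
195 [[0.541, -0.08, 0.178], [0.55, -0.079, 0.183], [0.544, -0.067, 0.173]]
```

```bash
python3 - <<'E'
from station import ctrl
print(ctrl.tip_reach,[a for a in dir(ctrl) if a[0]!='_'])
from h import *
n=ctrl.snapshot("scene");P=cloud(n); np.savez("s3.npz",**n)
# fingers tip vs. bar in both, body z
m=(abs(P[...,0]-.545)<.1)&(abs(P[...,1]+.075)<.1)&(P[...,2]>.19)&(P[...,2]<.4)
z=P[...,2][m]; print(np.histogram(z,bins=np.arange(.185,.4,.01)))
E
python3 st.py
```

```text
0.008 ['IKError', 'hand_in', 'observe', 'snapshot', 'tip_reach']
(array([  0,   8,  22,  25,  29,  30,  28,  28,   6,  16,  98, 175, 166,
       264, 291,  72,  49,  20,  57, 113,  53]), array([0.185, 0.195, 0.205, 0.215, 0.225, 0.235, 0.245, 0.255, 0.265,
       0.275, 0.285, 0.295, 0.305, 0.315, 0.325, 0.335, 0.345, 0.355,
       0.365, 0.375, 0.385, 0.395]))
4.4333 [ 0.5433 -0.0733  0.1655] F [-0.2  0.3  0.3] T [-0.01  0.03  0.02] w 0.0001 yaw 15.4 q [ -8.5  28.6  21.1 101.2 -12.6  52.3  33.3]
```

```bash
python3 - <<'E'
from h import *
for n in("scene0.npz","top0.npz"):
    s=load(n);P=cloud(s)
    m=(abs(P[...,0]-.282)<.09)&(abs(P[...,1]-.586)<.09)&(P[...,2]>.1)&(P[...,2]<.4)
    z=P[...,2][m];print(n,*zip(np.histogram(z,bins=np.arange(.15,.4,.01))[0],np.arange(.15,.4,.01).round(2)))
    if n[0]=='s':
        vs,us=np.where(m); print(us.min(),us.max(),vs.min(),vs.max())
        im=s["frame"][60:120,350:430,::-1]; cv2.imwrite("pics/g0.png",cv2.resize(im,None,fx=9,fy=9,interpolation=cv2.INTER_CUBIC))
        for X in [(.282,.586,.181),(.302,.628,.181),(.262,.544,.181)]: print(px(s,X),(px(s,X)-[350,60])*9)
E
```

```text
scene0.npz (np.int64(0), np.float64(0.15)) (np.int64(0), np.float64(0.16)) (np.int64(0), np.float64(0.17)) (np.int64(0), np.float64(0.18)) (np.int64(0), np.float64(0.19)) (np.int64(0), np.float64(0.2)) (np.int64(0), np.float64(0.21)) (np.int64(8), np.float64(0.22)) (np.int64(20), np.float64(0.23)) (np.int64(22), np.float64(0.24)) (np.int64(23), np.float64(0.25)) (np.int64(20), np.float64(0.26)) (np.int64(24), np.float64(0.27)) (np.int64(23), np.float64(0.28)) (np.int64(21), np.float64(0.29)) (np.int64(13), np.float64(0.3)) (np.int64(73), np.float64(0.31)) (np.int64(99), np.float64(0.32)) (np.int64(79), np.float64(0.33)) (np.int64(216), np.float64(0.34)) (np.int64(77), np.float64(0.35)) (np.int64(40), np.float64(0.36)) (np.int64(43), np.float64(0.37)) (np.int64(20), np.float64(0.38))
369 417 54 98
[390.10534305 105.34661938] [360.94808742 408.11957442]
[400.37293157 104.02419791] [453.35638414 396.2177812 ]
[379.75836816 106.67926547] [267.82531347 420.11338926]
top0.npz (np.int64(0), np.float64(0.15)) (np.int64(0), np.float64(0.16)) (np.int64(0), np.float64(0.17)) (np.int64(0), np.float64(0.18)) (np.int64(0), np.float64(0.19)) (np.int64(0), np.float64(0.2)) (np.int64(1), np.float64(0.21)) (np.int64(0), np.float64(0.22)) (np.int64(1), np.float64(0.23)) (np.int64(1), np.float64(0.24)) (np.int64(0), np.float64(0.25)) (np.int64(0), np.float64(0.26)) (np.int64(0), np.float64(0.27)) (np.int64(0), np.float64(0.28)) (np.int64(2), np.float64(0.29)) (np.int64(17), np.float64(0.3)) (np.int64(81), np.float64(0.31)) (np.int64(169), np.float64(0.32)) (np.int64(60), np.float64(0.33)) (np.int64(387), np.float64(0.34)) (np.int64(27), np.float64(0.35)) (np.int64(23), np.float64(0.36)) (np.int64(12), np.float64(0.37)) (np.int64(39), np.float64(0.38))
```

View pics/g0.png

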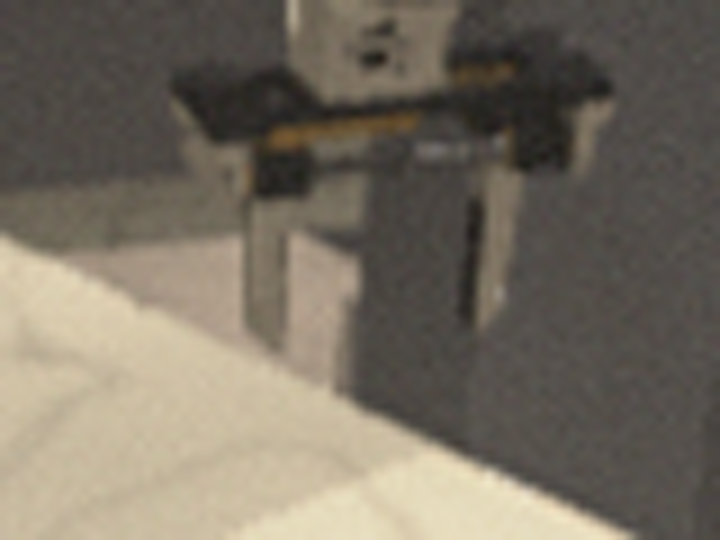

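Call:
{"op": "send_rows", "data": {
  "series": [
    [1,[0,0,0.002],[0,0,0]],
    [1,[0,0,0],[0,0,0]],
    [1,[0,0,0],[0,0,0]],
    [1,[0,0,0],[0,0,0]],
    [1,[0,0,0],[0,0,0]],
    [1,[0,0,0],[0,0,0]],
    [1,[0,0,0],[0,0,0]],
    [1,[0,0,0],[0,0,0]]
  ]
}}

```text
time_s: 5.1
eef_pos: [0.5431, -0.0733, 0.1676]
orientation: [[0.004, 0.964, 0.266], [-0.0, 0.266, -0.964], [-1.0, 0.004, 0.001]]
ft_force: [-0.3, -0.3, 0.3]
width: 0.0496
```

```bash
python3 st.py .5428 -.073 .12 15.2
```

```text
5.1 [ 0.5431 -0.0733  0.1676] F [-0.3 -0.3  0.3] T [-0.02  0.07  0.02] w 0.0496 yaw 15.4 q [ -8.5  28.5  21.1 101.  -12.5  52.6  33.3]
need shift [-0.0003  0.0003 -0.0476] turn [ 0.0004  0.004  -0.0041]
```

Wide enough at about 50 mm; descend slowly to z about 0.13, then check.

Call:
{"op": "send_rows", "data": {
  "series": [
    [0.6,[0,0,-0.008],[0,0,0]],
    [0.6,[0,0,-0.01],[0,0,0]],
    [0.6,[0,0,-0.01],[0,0,0]],
    [0.6,[0,0,-0.005],[0,0,0]],
    [0.6,[0,0,0],[0,0,0]]
  ]
}}

```text
time_s: 5.52
eef_pos: [0.5426, -0.0731, 0.1309]
orientation: [[0.003, 0.964, 0.266], [-0.0, 0.266, -0.964], [-1.0, 0.003, 0.001]]
ft_force: [-0.3, 0.3, -1.0]
width: 0.0558
```

```bash
python3 st.py .5428 -.073 .12 15.2;  python3 - <<'E'
from h import *
from station import ctrl
s=ctrl.snapshot("scene"); im=s["frame"][150:230,270:370,::-1]
cv2.imwrite(f"pics/scene4.png",cv2.resize(im,None,fx=7,fy=7,interpolation=cv2.INTER_CUBIC))
E
```

```text
5.5167 [ 0.5426 -0.0731  0.1309] F [-0.3  0.3 -1. ] T [ 0.01  0.01 -0.  ] w 0.0558 yaw 15.4 q [ -7.8  31.   20.1 103.6 -13.8  47.7  34.5]
need shift [ 0.0002  0.0001 -0.0109] turn [ 0.0003  0.0033 -0.0042]
```

View pics/scene4.png

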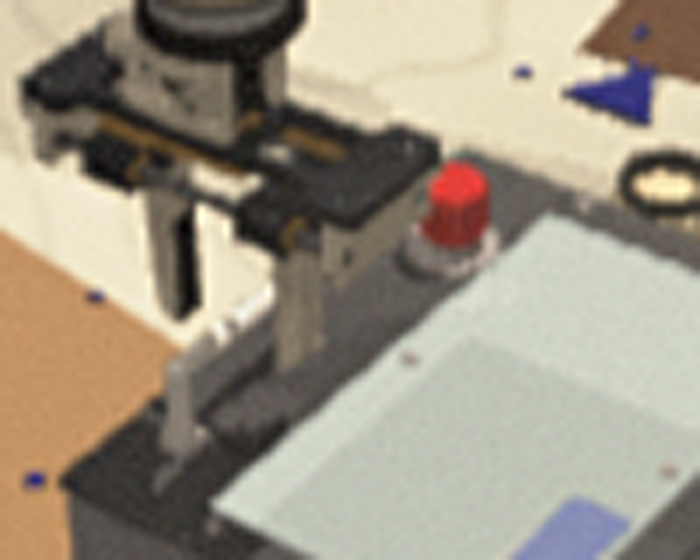

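The picture shows the fingers straddling the bar (rear tip at about (300,365), front tip at about (180,315)). Lower 10 mm more and close.

Call:
{"op": "send_rows", "data": {
  "series": [
    [0.5,[0,0,-0.006],[0,0,0]],
    [0.3,[0,0,-0.005],[0,0,0]],
    [0,[0,0,0],[0,0,0]],
    [0,[0,0,0],[0,0,0]],
    [0,[0,0,0],[0,0,0]],
    [0,[0,0,0],[0,0,0]],
    [0,[0,0,0],[0,0,0]],
    [0,[0,0,0],[0,0,0]],
    [0,[0,0,0],[0,0,0]]
  ]
}}

```text
time_s: 6.32
eef_pos: [0.5435, -0.0734, 0.1198]
orientation: [[0.006, 0.964, 0.266], [-0.001, 0.266, -0.964], [-1.0, 0.005, 0.002]]
ft_force: [-0.1, -0.3, -1.6]
width: 0.0111
```

```bash
python3 st.py .5428 -.073 .12 15.2
```

```text
6.3167 [ 0.5435 -0.0734  0.1198] F [-0.1 -0.3 -1.6] T [-0.08 -0.03 -0.04] w 0.0111 yaw 15.4 q [ -7.5  31.8  19.7 104.2 -14.3  46.1  34.9]
need shift [-0.0007  0.0004  0.0002] turn [ 0.0007  0.0056 -0.004 ]
```

Call:
{"op": "send_rows", "data": {
  "series": [
    [0,[0,0,0],[0,0,0]],
    [0,[0,0,0],[0,0,0]]
  ]
}}

```text
time_s: 6.48
eef_pos: [0.5435, -0.0735, 0.1198]
orientation: [[0.006, 0.964, 0.266], [-0.001, 0.266, -0.964], [-1.0, 0.005, 0.002]]
ft_force: [0.0, 0.4, -1.9]
width: 0.0115
```

```bash
python3 st.py .5428 -.073 .12 15.2
```

```text
6.4833 [ 0.5435 -0.0735  0.1198] F [ 0.   0.4 -1.9] T [-0.07  0.02 -0.  ] w 0.0115 yaw 15.4 q [ -7.5  31.8  19.7 104.2 -14.3  46.1  34.9]
need shift [-0.0007  0.0005  0.0002] turn [ 0.0007  0.0056 -0.0038]
```

Call:
{"op": "send_rows", "data": {
  "series": [
    [0,[0.0005,0,0.002],[0,0,0]],
    [0,[0.0005,0,0.002],[0,0,0]],
    [0,[0.0005,0,0.002],[0,0,0]],
    [0,[0,0,0],[0,0,0]]
  ]
}}

```text
time_s: 6.82
eef_pos: [0.5442, -0.0732, 0.1239]
orientation: [[0.003, 0.964, 0.266], [-0.001, 0.266, -0.964], [-1.0, 0.002, 0.002]]
ft_force: [2.2, -0.2, -6.5]
width: 0.0113
```

```bash
python3 st.py
```

```text
6.8167 [ 0.5442 -0.0732  0.1239] F [ 2.2 -0.2 -6.5] T [-0.15 -0.21 -0.02] w 0.0113 yaw 15.4 q [ -7.6  31.6  19.9 103.7 -14.1  46.9  34.6]
```

Call:
{"op": "send_rows", "data": {
  "series": [
    [0,[0.0005,0,0.003],[0,0,0]],
    [0,[0.0005,0,0.003],[0,0,0]],
    [0,[0.0005,0,0.003],[0,0,0]]
  ]
}}

```text
time_s: 7.07
eef_pos: [0.5462, -0.0727, 0.1322]
orientation: [[0.002, 0.964, 0.267], [-0.001, 0.267, -0.964], [-1.0, 0.002, 0.002]]
ft_force: [3.0, 0.6, -6.8]
width: 0.0111
```

```bash
python3 st.py
```

```text
7.0667 [ 0.5462 -0.0727  0.1322] F [ 3.   0.6 -6.8] T [-0.09 -0.44 -0.01] w 0.0111 yaw 15.5 q [ -7.9  31.2  20.1 102.9 -13.8  48.2  34.3]
```

Call:
{"op": "send_rows", "data": {
  "series": [
    [0,[0.0005,0,0.003],[0,0,0]],
    [0,[0.0007,0.0002,0.003],[0,0,0]],
    [0,[0.0008,0.0002,0.003],[0,0,0]],
    [0,[0.001,0.0003,0.004],[0,0,0]]
  ]
}}

```text
time_s: 7.4
eef_pos: [0.5504, -0.0716, 0.1463]
orientation: [[0.004, 0.964, 0.267], [-0.001, 0.267, -0.964], [-1.0, 0.003, 0.002]]
ft_force: [3.9, -0.1, -7.7]
width: 0.0112
```

```bash
python3 st.py;  python3 - <<'E'
from h import *
from station import ctrl
s=ctrl.snapshot("scene"); im=s["frame"][150:270,260:410,::-1]
cv2.imwrite(f"pics/scene5.png",cv2.resize(im,None,fx=5,fy=5,interpolation=cv2.INTER_CUBIC))
f=s["frame"].astype(int);P=cloud(s)
red=((f[...,0]>110)&(f[...,1]<60)&(f[...,2]<70)).astype('uint8');red[:,:320]=0;red[:165]=0;red[195:]=0;red[:,350:]=0
print(red.sum(),np.median(P[red>0],0), np.argwhere(red).mean(0))
E
```

```text
7.4 [ 0.5504 -0.0716  0.1463] F [ 3.9 -0.1 -7.7] T [-0.16 -0.6  -0.03] w 0.0112 yaw 15.5 q [ -8.2  30.5  20.5 101.4 -13.3  50.3  33.7]
32 [0.53526611 0.0723995  0.1792508 ] [175.96875 336.59375]
```

View pics/scene5.png

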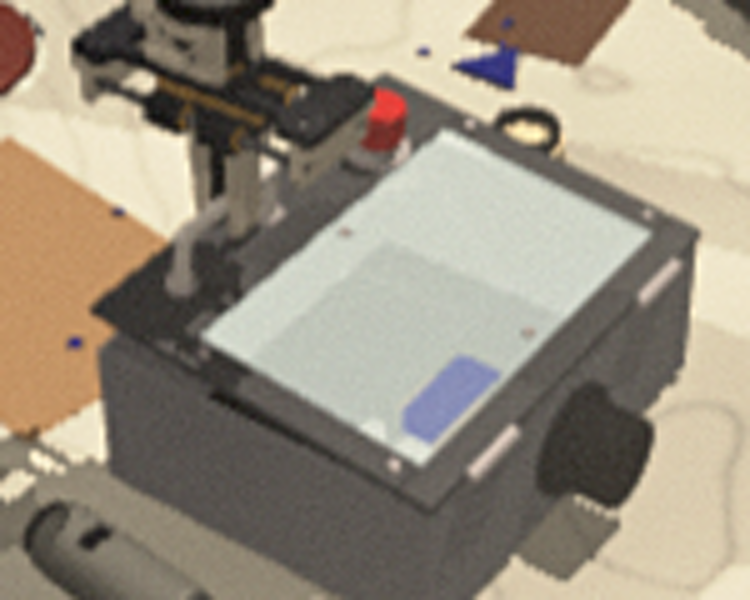

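```bash
python3 - <<'E'
import numpy as np
f=lambda t:np.array([-.23*np.cos(t)+.05*np.sin(t),.23*np.sin(t)+.05*np.cos(t)])
e=np.array([.965,.262])
for t in np.arange(.116,.8,.1):
    a=f(t)-f(0);d=f(t+.03)-f(t);print(round(t,3),"pos",(np.array([.5435,-.0735])+a[0]*e).round(4),(.1198+a[1]).round(4),"inc",(d[0]*e).round(4),d[1].round(4))
print(f(.785)-f(0))
E
```

```text
0.116 pos [ 0.5506 -0.0716] 0.1461 inc [0.0023 0.0006] 0.0066
0.216 pos [ 0.559  -0.0693] 0.1679 inc [0.0029 0.0008] 0.0064
0.316 pos [ 0.5695 -0.0664] 0.1888 inc [0.0035 0.001 ] 0.006
0.416 pos [ 0.5819 -0.0631] 0.2085 inc [0.0041 0.0011] 0.0056
0.516 pos [ 0.5962 -0.0592] 0.2268 inc [0.0046 0.0013] 0.0052
0.616 pos [ 0.6122 -0.0549] 0.2435 inc [0.0051 0.0014] 0.0047
0.716 pos [ 0.6297 -0.0501] 0.2585 inc [0.0055 0.0015] 0.0041
[0.10264196 0.14793921]
```

Call:
{"op": "send_rows", "data": {
  "newtons": 30,
  "series": [
    [0,[0.0023,0.0006,0.0066],[0,0,0]],
    [0,[0.0025,0.0007,0.0065],[0,0,0]],
    [0,[0.0027,0.0007,0.0064],[0,0,0]],
    [0,[0.003,0.0008,0.0063],[0,0,0]],
    [0,[0.0031,0.0008,0.0062],[0,0,0]],
    [0,[0.0033,0.0009,0.0061],[0,0,0]]
  ]
}}

```text
time_s: 7.95
eef_pos: [0.5678, -0.0669, 0.1878]
orientation: [[0.002, 0.964, 0.266], [-0.002, 0.266, -0.964], [-1.0, 0.001, 0.002]]
ft_force: [4.3, -0.2, -9.8]
width: 0.011
```

```bash
python3 st.py
```

```text
7.95 [ 0.5678 -0.0669  0.1878] F [ 4.3 -0.2 -9.8] T [-0.2  -0.55 -0.03] w 0.011 yaw 15.5 q [ -9.2  29.3  21.4  95.6 -12.2  57.2  31.8]
```

Call:
{"op": "send_rows", "data": {
  "series": [
    [0,[0.0038,0.001,0.006],[0,0,0]],
    [0,[0.0038,0.001,0.006],[0,0,0]],
    [0,[0.004,0.0011,0.0058],[0,0,0]],
    [0,[0.0042,0.0011,0.0056],[0,0,0]],
    [0,[0.0044,0.0012,0.0055],[0,0,0]],
    [0,[0.0045,0.0012,0.0053],[0,0,0]]
  ]
}}

```text
time_s: 8.45
eef_pos: [0.5913, -0.0606, 0.2242]
orientation: [[-0.006, 0.964, 0.265], [-0.003, 0.265, -0.964], [-1.0, -0.007, 0.001]]
ft_force: [2.4, -1.0, -8.0]
width: 0.0108
```

```bash
python3 st.py
```

```text
8.45 [ 0.5913 -0.0606  0.2242] F [ 2.4 -1.  -8. ] T [-0.4  -0.12 -0.04] w 0.0108 yaw 15.4 q [ -9.8  29.7  21.9  88.4 -11.6  64.4  29.9]
```

Call:
{"op": "send_rows", "data": {
  "series": [
    [0,[0.0053,0.0014,0.005],[0,0.002,0]],
    [0,[0.0055,0.0015,0.005],[0,0.002,0]],
    [0,[0.0055,0.0015,0.0048],[0,0,0]],
    [0,[0.0055,0.0015,0.0046],[0,0,0]],
    [0,[0.0055,0.0015,0.0044],[0,0,0]],
    [0,[0.0055,0.0015,0.0042],[0,0,0]]
  ]
}}

```text
time_s: 8.95
eef_pos: [0.6184, -0.0531, 0.2542]
orientation: [[-0.03, 0.964, 0.262], [-0.004, 0.262, -0.965], [-1.0, -0.03, -0.004]]
ft_force: [-0.9, -1.0, -7.0]
width: 0.011
```

```bash
python3 st.py .643 -.0465 .268 15.2
```

```text
8.95 [ 0.6184 -0.0531  0.2542] F [-0.9 -1.  -7. ] T [-0.38  0.46 -0.04] w 0.011 yaw 15.2 q [ -9.9  31.9  22.1  79.7 -11.5  72.4  28.2]
need shift [0.0246 0.0066 0.0138] turn [ 0.0036 -0.0302 -0.0003]
```

Call:
{"op": "send_rows", "data": {
  "series": [
    [0,[0.006,0.0016,0.0038],[0,-0.008,0]],
    [0,[0.006,0.0016,0.0036],[0,-0.008,0]],
    [0,[0.006,0.0016,0.0034],[0,-0.008,0]],
    [0,[0.005,0.0014,0.0028],[0,-0.006,0]],
    [0,[0,0,0],[0,0,0]]
  ]
}}

```text
time_s: 9.37
eef_pos: [0.6407, -0.0475, 0.2711]
orientation: [[-0.004, 0.965, 0.261], [-0.005, 0.261, -0.965], [-1.0, -0.005, 0.003]]
ft_force: [-1.2, -1.3, -5.7]
width: 0.0112
```

```bash
python3 st.py .643 -.0465 .268 15.2;  python3 - <<'E'
from h import *
from station import ctrl
for n in("scene","top"):
    s=ctrl.snapshot(n); np.savez(n+"6.npz",**s)
    if n=="scene":
        im=s["frame"][110:270,250:450,::-1]
        cv2.imwrite(f"pics/scene6.png",cv2.resize(im,None,fx=3.7,fy=3.7,interpolation=cv2.INTER_CUBIC))
    else: cv2.imwrite("pics/top6.png",s["frame"][:,:,::-1])
E
```

```text
9.3667 [ 0.6407 -0.0475  0.2711] F [-1.2 -1.3 -5.7] T [-0.28  0.38 -0.03] w 0.0112 yaw 15.1 q [-10.   32.6  22.1  75.6 -11.8  74.3  27.3]
need shift [ 0.0023  0.001  -0.0031] turn [ 0.0045 -0.004   0.0011]
```

View pics/scene6.png

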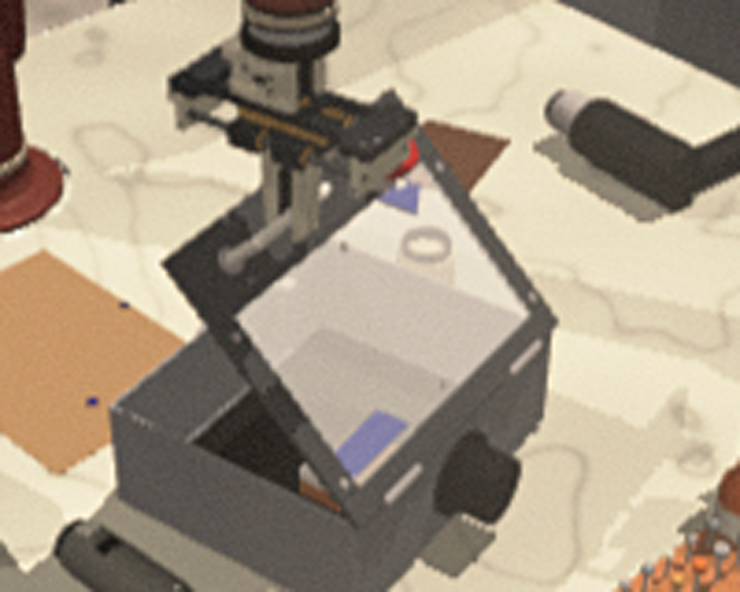

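View pics/top6.png

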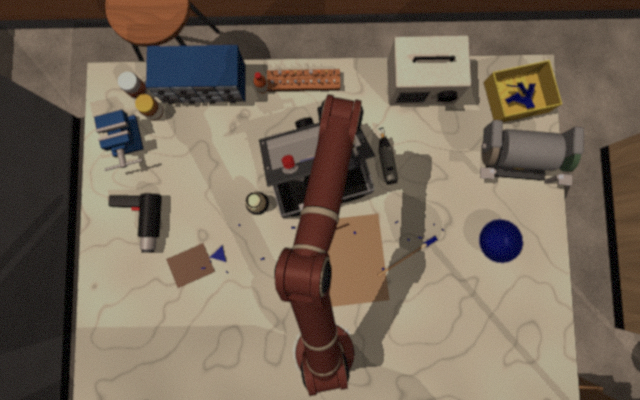

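```bash
python3 - <<'E'
from h import *
s=load("scene6.npz");P=cloud(s)
pts=np.array([(180,263),(200,270),(215,250),(225,330),(265,390),(300,440),(340,490),(430,170),(460,210),(500,260),(535,305)])/3.7+[250,110]
h=np.array([.7477,.0499]);e=np.array([.965,.262])
for u,v in pts:
    p=np.median(P[int(v)-1:int(v)+2,int(u)-1:int(u)+2].reshape(-1,3),0); r=-(p[:2]-h)@e
    print(p.round(3),"back-dist",r.round(3),"ang(top face, +8mm)",np.degrees(np.arctan2(p[2]-.12,r)-np.arcsin(min(1,.008/np.hypot(r,p[2]-.12)))).round(1))
# knob in top
t=load("top6.npz");f=t["frame"].astype(int);Q=cloud(t)
red=(f[...,0]>100)&(f[...,1]<70)&(f[...,2]<80);red[:145]=0;red[172:]=0;red[:,:275]=0;red[:,298:]=0
k=np.median(Q[red],0);print('knobtop',k); r=-(k[:2]-h)@e; print(np.degrees(np.arctan2(k[2]-.12,r)-np.arctan2(.048,.215)))
E
python3 st.py
```

```text
[ 0.619 -0.142  0.306] back-dist 0.175 ang(top face, +8mm) 45.0
[ 0.625 -0.123  0.296] back-dist 0.164 ang(top face, +8mm) 45.1
[ 0.614 -0.101  0.299] back-dist 0.169 ang(top face, +8mm) 44.7
[ 0.662 -0.133  0.261] back-dist 0.13 ang(top face, +8mm) 45.0
[ 0.702 -0.125  0.221] back-dist 0.09 ang(top face, +8mm) 45.0
[ 0.735 -0.115  0.189] back-dist 0.056 ang(top face, +8mm) 46.0
[ 0.771 -0.107  0.153] back-dist 0.019 ang(top face, +8mm) 47.9
[0.59  0.154 0.257] back-dist 0.125 ang(top face, +8mm) 45.1
[0.623 0.161 0.227] back-dist 0.091 ang(top face, +8mm) 46.3
[0.661 0.179 0.182] back-dist 0.05 ang(top face, +8mm) 45.4
[0.696 0.192 0.149] back-dist 0.013 ang(top face, +8mm) 51.2
knobtop [0.59738504 0.09798028 0.30619405]
41.98704045814256
9.4667 [ 0.6399 -0.0477  0.2706] F [-2.4 -1.5 -3.9] T [-0.33  0.66 -0.01] w 0.0111 yaw 15.1 q [-10.   32.6  22.1  75.7 -11.8  74.3  27.3]
```

Call:
{"op": "send_rows", "data": {
  "newtons": 40,
  "series": [
    [0,[0,0,0],[0,0,0]],
    [0,[0,0,0],[0,0,0]],
    [0,[0,0,0],[0,0,0]],
    [0,[0,0,0],[0,0,0]],
    [0,[0,0,0],[0,0,0]],
    [0,[0,0,0],[0,0,0]]
  ]
}}

```text
time_s: 9.97
eef_pos: [0.6394, -0.0478, 0.2703]
orientation: [[-0.006, 0.965, 0.26], [-0.004, 0.26, -0.966], [-1.0, -0.007, 0.002]]
ft_force: [-1.3, -1.1, -3.5]
width: 0.0109
```

```bash
python3 st.py;  python3 - <<'E'
from h import *
from station import ctrl
s=ctrl.snapshot("scene");P=cloud(s)
h=np.array([.7477,.0499]);e=np.array([.965,.262])
for u,v in np.array([(180,263),(200,270),(225,330),(265,390),(430,170)])/3.7+[250,110]:
    p=np.median(P[int(v)-1:int(v)+2,int(u)-1:int(u)+2].reshape(-1,3),0); r=-(p[:2]-h)@e
    print(np.degrees(np.arctan2(p[2]-.12,r)-np.arcsin(.008/np.hypot(r,p[2]-.12))).round(1))
E
python3 st.py
```

```text
9.9667 [ 0.6394 -0.0478  0.2703] F [-1.3 -1.1 -3.5] T [-0.26  0.56 -0.07] w 0.0109 yaw 15.1 q [-10.   32.5  22.1  75.8 -11.9  74.3  27.3]
44.4
44.3
44.5
44.7
44.8
10.0167 [ 0.6394 -0.0478  0.2703] F [-1.7 -0.4 -4.3] T [-0.27  0.55 -0.07] w 0.0109 yaw 15.1 q [-10.   32.5  22.1  75.8 -11.8  74.3  27.3]
```

Steady at about 44.5°, gripped. Handing in.

```bash
python3 -c "
from station import ctrl
print(ctrl.hand_in())"; python3 st.py
```

```text
the job is handed in; nothing more can be done
None
the job is handed in; nothing more can be done
```

The cover is open at about 44.5° and the arm is still holding it by the bar handle, at a 40 N grip setting. I tugged the bar first: it rose past 12 mm with only about 7 N, against about 6 mm of play if caught. The latch was free, so I left the red knob alone and lifted the cover from there.

- **Last checks:** the depth images gave 44.3–44.8° across the cover frame. An earlier estimate from the knob's position gave about 42°, which I put down to a rough reading. The finger opening is 11 mm on the 12 mm bar, and the pose was steady over the last half second. In the last overhead picture, by eye, the other things had not moved. The job took about 10 s.
- **What disagreed:** the cameras showed the fingertips about 39 mm higher than the reported tool position implied. Because of this, my first attempt at the bar closed on empty air above it without touching anything. I corrected the height from the cameras and gripped the bar on the second try.

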